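# Release the specimen tray with the two-button interlock

## Robot

A 6-joint arm with a two-finger parallel gripper is mounted at the origin on the work surface. World frame = base frame: x ahead of the robot, y to its left, z up, the work surface at z = 0. Lengths are in m, angles in rad, forces in N, time in s.
With the tool pointing down it reaches from about 0.3 to 0.85 m from the base axis. Payload 4.2 kg.
Tool frame: the origin (TCP) lies midway between the tips of the shut fingers; the grasp point (between the pads) lies 19 mm behind it; y points along the fingers, z is the direction in which the jaws open and shut, and the axes are right-handed (so a half turn about y gives the same grasp; the last joint's range is limited). The gripper opens to 91 mm and grips with 3 to 60 N. Pads are 32 mm wide; open, the fingers measure 118 mm over their backs; the gripper's body (76 mm by 178 mm) begins 60 mm behind the grasp point.
Start: joints at [-1.329, 0.32, 1.565, -0, 1.257, -0.02], TCP at [0.149, -0.555, 0.177] pointing down, gripper open.
Joint ranges: [-3.11, 3.11], [-0.84, 2.01], [0.21, 2.61], [-1.34, 4.49], [0.05, 2.63], [-2.56, 2.56]. Speed limits (rad/s): [2.57, 2.57, 3.14, 3.14, 3.14, 3.14].

## Interface

Orientations are given as a unit quaternion [x, y, z, w].
In Python, from plant import ctrl gives the robot as it stands.
- The arm moves only by the tool jog_arm, never from a script. Its argument "deltas" is text: rows parted by semicolons, each of 5 numbers parted by spaces: the finger opening in cm, from 0 to 9.12, then the shift along the tool's x, y, z in cm, then the turn about the tool's y in degrees. In form: gripper dx dy dz turn; .... A call has 1 to 12 rows; each row is the pose to reach, as a shift and turn from the pose commanded when the call began, along the tool's axes at that moment; what a row does not reach only later rows make up. A row lasts 1/10 s, in which the tool goes at most 50 mm and 8.59 degrees, less where a joint would pass 70% of its speed; a pose out of reach is approached as far as the arm can. A call with a gripper value outside its range is refused whole. The fingers move at their own pace and stop on an object; "squeeze" is the grip in N (left out, the last holds). Time passes only in rows, so rows that repeat a pose let the fingers close. It gives the time, the measured TCP pose, the force and the opening at its end, in the units of the state.
- ctrl.state(): the state, without advancing time (a new reading comes with each control period).
- ctrl.grab_frame(name): name is "scene" or "top"; returns the picture (480x640x3 uint8, red, green, blue); there is no depth.
- ctrl.camera_info(name): a dict with "mtx" (3x3 intrinsics, pixels), "pose" (4x4, takes a point from camera to world coordinates). Camera axes: x right, y down, z forward; pixel columns grow to the right and rows downward; lengths in m; the calibration is good to about 2 mm. A picture is of the moment at which its call begins. camera_info takes no time and is no camera call.
- ctrl.close_job(): hands the job in, once; it reports no verdict.
The state is a dict: "clock": time; "q": joint angles; "dq": joint speeds; "effort": joint torques, N m; "position": TCP position; "eef_rot": TCP orientation; "force": force on the tool from outside, world axes, zero at the start; "torque": the same for the moment, N m; "opening": finger opening in m.
Only numpy, scipy, OpenCV 4.12 (cv2) and the standard library are available. Lean on these libraries where they do the work, as an engineer would, in place of code of your own. Each camera call takes 0.05 s, during which the arm holds its last target.

## Task

On the low white specimen loader, press the two round black buttons on its top fully down together, one fingertip on each, and keep both down until the spring-driven tray has run all the way out of the far side and stopped. Then let both buttons come back up and move clear. Do not touch the tray, and leave the specimens, jar and eyepiece on the bench where they stand: nothing is picked up.

Things in the scene. Friction and masses are not known exactly. Their poses are not given: they have to be found in the camera images.
- loader: White box fixed to the bench, 200 mm (its x) by 160 (y) by 65 high; place and yaw vary. Origin: centre of its underside; x points to the side where the tray comes out (away from the robot, within 30 degrees of straight ahead), y left, z up. Buttons on its flat top at x = -35, y = +31 and -31 mm, each in a steel collar 36 mm across, 3 mm high; a flat dark plate on the other half.
- button_left_top (a point): Centre of the top face of the left (+y) round black button, 26 mm across. Up, its top is 79 mm above the bench, 14 mm above the loader's top; fully down, 71 mm. The two buttons are 62 mm apart, centre to centre, along the loader's y axis. The point moves with the button.
- button_right_top (a point): The same for the right (-y) button.
- button_left (a joint): Travel of the left button, 0 up to 0.008 m fully down. Its spring pushes back with 1.2 N at first and 4 N when fully down, so both together take 8 N, and then meet a hard stop; it springs up by itself. Its catch frees the tray only when it is down more than about 4 mm.
- button_right (a joint): The same for the right button.
- tray (a joint): How far the tray is out of the loader's far face, 0 (shut) to 0.060 m (fully out). A spring drives it against a damper: it needs about 2 s with BOTH buttons held down; a toothed catch under each button stops it within 16 mm once that button comes up. Fully out, it stays out when the buttons are let go.
- tray_front (a point): Centre of the outer face of the tray's grey front plate (118 mm wide, 32 mm high, centre 32 mm above the bench); shut, it is 104 mm along the loader's x from its origin, and it moves with the tray. Three black specimens sit in the tray behind it.
- puck_a: A loose black mounted specimen, a disc 30 mm across and 20 mm high, upright on the bench beside the loader. Origin at the centre of its underside, z up. Leave it alone.
- puck_b: Another such specimen. Leave it alone.
- jar: A loose amber glass jar with a paper label and a white cap, 52 mm across and 75 mm high, standing on the bench. Origin at the centre of its underside, z up. Leave it alone.
- eyepiece: A loose black microscope eyepiece, 42 mm across and 62 mm high, standing on the bench. Origin at the centre of its underside, z up. Leave it alone.

How it is judged:
By the outcome, as a careful person would: the job done as asked, in the order asked, and still so for the second after the job is handed in, with the robot touching nothing.
It also fails if it takes over 29 s, if anything falls off the work surface, if the arm or the gripper's body presses on something with over 40 N, if the wrist force passes 120 N, or if a joint passes its speed limit or range.

## Working session

There is one attempt and no reset: what is moved stays moved. The work goes in short steps, Python scripts to look and compute and a tool call to move; the robot and the scene stay as the last step left them, time stands still between calls to the robot, and variables do not carry over. Pictures are saved under pics/ and viewed, and the job is handed in when it is done.

Besides the shell and the picture viewer there is one more tool, called after ">>>" by a JSON object that holds its "api" and its "payload", one argument or row to a line. jog_arm: Moves the arm, as the interface text tells. Its arguments: {"type":"object","properties":{"deltas":{"type":"string"},"squeeze":{"type":"number"}},"required":["deltas"]}

```bash
mkdir -p pics; python3 - <<'E'
from plant import ctrl
import cv2
s=ctrl.state();print({k:s[k] for k in('clock','position','eef_rot','force','opening')})
for n in('scene','top'):
    cv2.imwrite(f'pics/{n}0.png',cv2.cvtColor(ctrl.grab_frame(n),cv2.COLOR_RGB2BGR))
    i=ctrl.camera_info(n);print(n,i['mtx'],i['pose'])
E
```

```text
{'clock': 0.0, 'position': array([ 0.14867497, -0.55484211,  0.17621064]), 'eef_rot': array([-0.09237503,  0.70169305, -0.70041873,  0.09223512]), 'force': array([ 0.58386155,  1.18595911, -0.69172301]), 'opening': 0.09115557507873413}
scene [[452.95724301   0.         324.59207098]
 [  0.         452.95724301 241.44147559]
 [  0.           0.           1.        ]] [[-0.80664424  0.33894856 -0.48418896  0.99350918]
 [ 0.59103422  0.46523122 -0.65896772  0.53100547]
 [ 0.00190366 -0.81772476 -0.57560628  0.48193996]
 [ 0.          0.          0.          1.        ]]
top [[509.22408187   0.         322.90915002]
 [  0.         509.22408187 240.27839326]
 [  0.           0.           1.        ]] [[-0.06377796 -0.97457383  0.21479808  0.4524993 ]
 [-0.9979634   0.06254137 -0.01255541  0.05260373]
 [-0.00119759 -0.21516138 -0.97657777  0.9459584 ]
 [ 0.          0.          0.          1.        ]]
```

View pics/scene0.png

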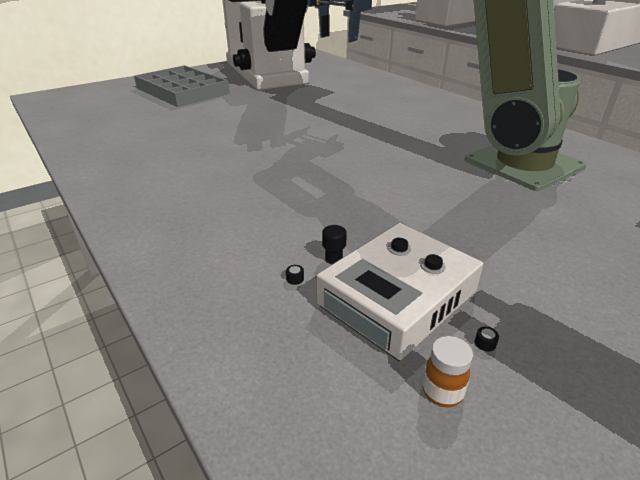

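View pics/top0.png

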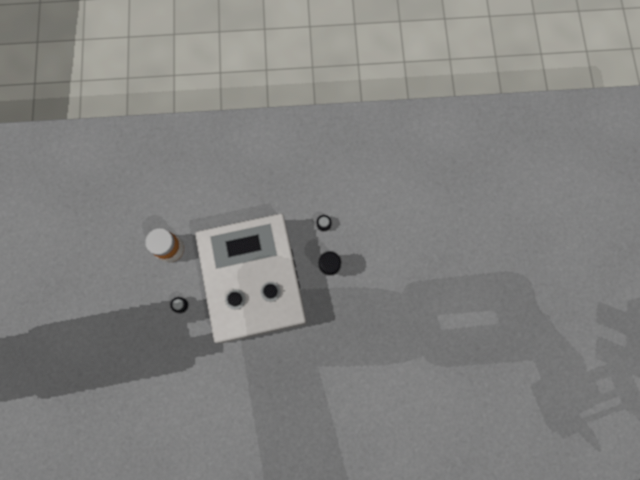

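```bash
cat >h.py <<'E'
import numpy as np,cv2
from plant import ctrl
def ray(n,u,v):
    i=ctrl.camera_info(n);K=np.array(i['mtx']);P=np.array(i['pose'])
    d=P[:3,:3]@np.linalg.solve(K,[u,v,1.]);return P[:3,3],d
def plane(n,uv,z):
    o,d=ray(n,*uv);return o+d*(z-o[2])/d[2]
def proj(n,p):
    i=ctrl.camera_info(n);K=np.array(i['mtx']);P=np.array(i['pose'])
    c=K@(P[:3,:3].T@(np.asarray(p)-P[:3,3]));return c[:2]/c[2]
def tri(a,b):
    (o1,d1),(o2,d2)=ray('scene',*a),ray('top',*b)
    A=np.c_[d1,-d2];t=np.linalg.lstsq(A,o2-o1,rcond=None)[0]
    p,q=o1+d1*t[0],o2+d2*t[1];return (p+q)/2,np.linalg.norm(p-q)
E
python3 - <<'E'
from h import *
from scipy.spatial.transform import Rotation as R
for n,roi in(('top',(215,275,300,315)),('scene',(380,225,455,280))):
    im=cv2.imread(f'pics/{n}0.png');x0,y0,x1,y1=roi
    g=cv2.cvtColor(im,cv2.COLOR_BGR2GRAY)
    m=np.zeros_like(g);m[y0:y1,x0:x1]=(g[y0:y1,x0:x1]<60)*255
    k,l,st,c=cv2.connectedComponentsWithStats(m)
    for j in range(1,k):
        if st[j,4]>20:print(n,st[j],c[j],plane(n,c[j],.079).round(4),plane(n,c[j],.075).round(4))
    crop=im[y0:y1,x0:x1];cv2.imwrite(f'pics/{n}crop.png',cv2.resize(crop,None,fx=7,fy=7,interpolation=cv2.INTER_CUBIC))
# loader top quad
im=cv2.imread('pics/top0.png');g=cv2.cvtColor(im,cv2.COLOR_BGR2GRAY)
m=((g>165)*255).astype(np.uint8);m[:190]=0;m[:,:185]=0;m[360:]=0;m[:,340:]=0
cs,_=cv2.findContours(m,cv2.RETR_EXTERNAL,cv2.CHAIN_APPROX_NONE);c=max(cs,key=cv2.contourArea)
w=np.array([plane('top',p[0],.065)[:2] for p in c]).astype(np.float32)
r=cv2.minAreaRect(w);print(r)
s=ctrl.state();M=R.from_quat(s['eef_rot']).as_matrix();print(M.round(3))
E
```

```text
top [264 284  14  14 148] [270.24324324 290.62837838] [0.5611 0.1368 0.079 ] [0.5616 0.1371 0.075 ]
top [228 292  14  14 152] [234.60526316 298.52631579] [0.5516 0.1978 0.079 ] [0.552  0.1985 0.075 ]
scene [391 238  17  14 197] [399.21827411 244.55837563] [0.5671 0.1437 0.079 ] [0.5629 0.1398 0.075 ]
scene [424 255  18  15 220] [433.05909091 261.92272727] [0.5577 0.2042 0.079 ] [0.5534 0.201  0.075 ]
((0.5915195941925049, 0.1748334765434265), (0.19533862173557281, 0.15572315454483032), 9.356043815612793)
[[-0.966 -0.     0.259]
 [-0.259  0.002 -0.966]
 [-0.    -1.    -0.002]]
```

Top view: the buttons are at (235,299) and (270,291), and the scene view agrees. Their midpoint is about (0.557, 0.1685) and the loader yaw about 9°. The tool therefore has to turn +6° and shift (-58, 0, -59) cm.

>>> {"api": "jog_arm", "payload": {
  "deltas": "4.85 -2 0 -2 0; 4.85 -5 0 -5 1; 4.85 -8.5 0 -8.5 2; 4.85 -12 0 -12 3; 4.85 -15.5 0 -15.5 4; 4.85 -19 0 -19 5; 4.85 -22.5 0 -22.5 6; 4.85 -26 0 -26 6; 4.85 -29.5 0 -29.5 6; 4.85 -33 0 -33 6; 4.85 -36 0 -36.3 6; 4.85 -38 0 -38.5 6",
  "squeeze": 20
}}

```text
clock: 1.3
position: [0.4169, -0.0826, 0.1768]
eef_rot: [-0.056, 0.705, -0.705, 0.056]
force: [0.1, -0.4, -0.1]
opening: 0.0487
```

>>> {"api": "jog_arm", "payload": {
  "deltas": "4.85 -2 0 -2.5 0; 4.85 -4.5 0 -5.5 0; 4.85 -7 0 -9 0; 4.85 -9.7 0 -12.3 0; 4.85 -12 0 -15.5 0; 4.85 -14.5 0 -18.5 0; 4.85 -16.5 1 -21 0; 4.85 -17.5 3 -22.2 0; 4.85 -17.8 4.5 -22.6 0; 4.85 -17.8 5.5 -22.6 0; 4.85 -17.8 5.5 -22.6 0; 4.85 -17.8 5.5 -22.6 0"
}}

```text
clock: 2.5
position: [0.5567, 0.1654, 0.1223]
eef_rot: [0.055, -0.705, 0.705, -0.055]
force: [0.1, -0.7, 0.7]
opening: 0.0483
```

```bash
python3 - <<'E'
from h import *
from scipy.spatial.transform import Rotation as R
s=ctrl.state();print({k:s[k] for k in('clock','position','force','opening')});M=R.from_quat(s['eef_rot']).as_matrix();print(M.round(3))
for n in('scene','top'):
    f=cv2.cvtColor(ctrl.grab_frame(n),cv2.COLOR_RGB2BGR);cv2.imwrite(f'pics/{n}1.png',f)
    p=proj(n,s['position']).astype(int);print(n,p)
    for sg in(-1,1):print(proj(n,s['position']+sg*.031*M[:,2]))
cv2.imwrite('pics/scene1c.png',cv2.resize(cv2.imread('pics/scene1.png')[150:350,300:500],None,fx=3,fy=3,interpolation=cv2.INTER_CUBIC))
E
```

```text
{'clock': 2.5, 'position': array([0.5566883 , 0.16539766, 0.12234152]), 'force': array([ 0.08769814, -0.72401402,  0.7325393 ]), 'opening': 0.04825039728501222}
[[-0.988  0.     0.156]
 [-0.156 -0.    -0.988]
 [-0.    -1.     0.   ]]
scene [417 224]
[435.84629047 233.3322979 ]
[400.564779   216.88727916]
top [249 291]
[231.13979551 295.50419465]
[268.72116304 287.15363863]
```

View pics/scene1c.png

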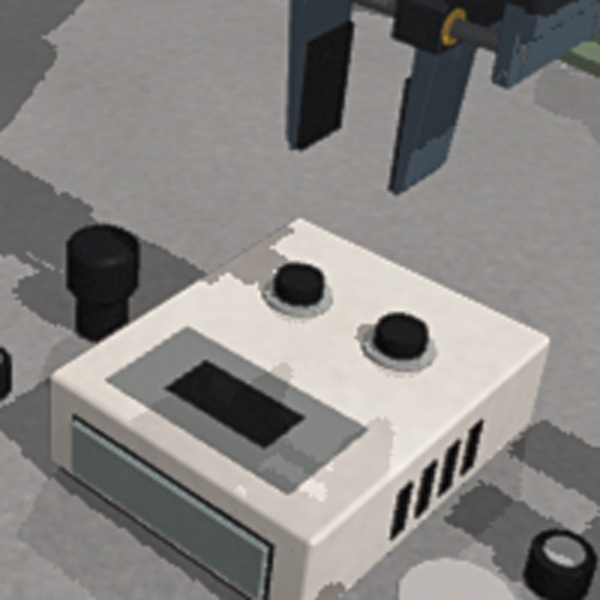

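View pics/top1.png

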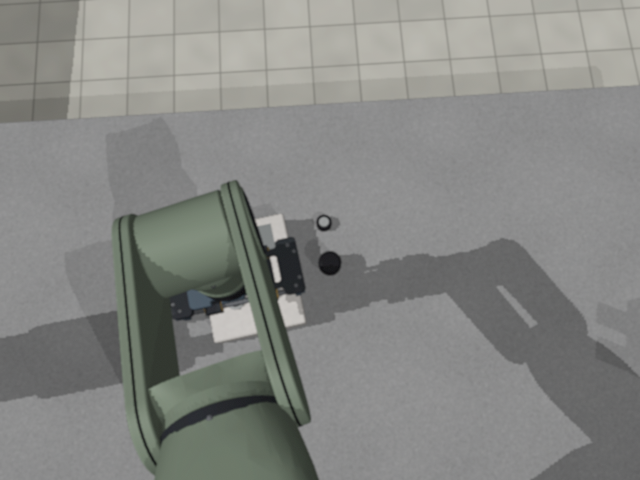

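```bash
python3 - <<'E'
from h import *
s=ctrl.state();print(s['clock'],s['position'])
yl=np.array([-.156,.988,0])
for nm,c,sg in(('L',(417,178),1),('R',(316,138),-1)):
    uv=(300+c[0]/3,150+c[1]/3)
    p=s['position']+sg*.031*yl
    print(nm,uv,[ (z,proj('scene',[p[0],p[1],z]).round(1)) for z in(.122,.135,.15,.165)], plane('scene',uv,.122), p)
# vertical fingers: project finger axis lines
E
```

```text
2.6 [0.55717428 0.165514   0.12309669]
L (439.0, 209.33333333333334) [(0.122, array([435.6, 233.7])), (0.135, array([437., 226.])), (0.15, array([438.5, 216.9])), (0.165, array([440.2, 207.5]))] [0.49799182 0.15331633 0.122     ] [0.55233828 0.196142   0.12309669]
R (405.3333333333333, 196.0) [(0.122, array([400.4, 217.2])), (0.135, array([401.2, 209.8])), (0.15, array([402.2, 200.9])), (0.165, array([403.3, 191.9]))] [0.51042329 0.092941   0.122     ] [0.56201028 0.134886   0.12309669]
```

```bash
python3 - <<'E'
from h import *
f=ctrl.grab_frame('scene');f=cv2.cvtColor(f,cv2.COLOR_RGB2BGR);s=ctrl.state()
g=cv2.resize(f[100:280,340:500],None,fx=4,fy=4,interpolation=cv2.INTER_CUBIC)
yl=np.array([-.156,.988,0])
for sg in(1,-1):
  for dz in(0,.02,.04):
    p=s['position']+sg*.031*yl+[0,0,dz];u=(proj('scene',p)-[340,100])*4
    cv2.circle(g,tuple(int(a) for a in u),4,(0,0,255),-1)
cv2.imwrite('pics/scene2c.png',cv2.resize(g,None,fx=.8,fy=.8))
E
```

```text
(no output)
```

View pics/scene2c.png

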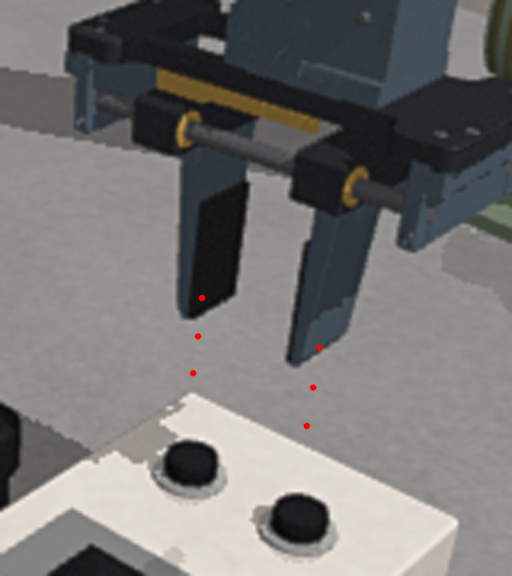

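```bash
python3 - <<'E'
from h import *
f=cv2.imread('pics/top1.png');s=ctrl.state()
x0,y0=150,180;k=4.5
g=cv2.resize(f[y0:y0+130,x0:x0+170],None,fx=k,fy=k,interpolation=cv2.INTER_CUBIC)
yl=np.array([-.156,.988,0]);xl=np.array([.988,.156,0])
for dz,col in((0,(0,0,255)),(.08,(0,255,0)),(.12,(255,0,0))):
  for a in(-.089,.089):
    for b in(-.038,.038):
      p=s['position']+a*yl+b*xl+[0,0,dz];u=(proj('top',p)-[x0,y0])*k
      cv2.circle(g,tuple(int(a) for a in u),4,col,-1)
cv2.imwrite('pics/top1c.png',g)
f=ctrl.grab_frame('scene');f=cv2.cvtColor(f,cv2.COLOR_RGB2BGR)
x0,y0=330,0;k=2.5
g=cv2.resize(f[y0:y0+240,x0:x0+300],None,fx=k,fy=k,interpolation=cv2.INTER_CUBIC)
for dz,col in((0,(0,0,255)),(.08,(0,255,0)),(.12,(255,0,0))):
  for a in(-.089,.089):
    for b in(-.038,.038):
      p=s['position']+a*yl+b*xl+[0,0,dz];u=(proj('scene',p)-[x0,y0])*k
      cv2.circle(g,tuple(int(a) for a in u),4,col,-1)
cv2.imwrite('pics/scene3c.png',g)
E
```

```text
(no output)
```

View pics/top1c.png

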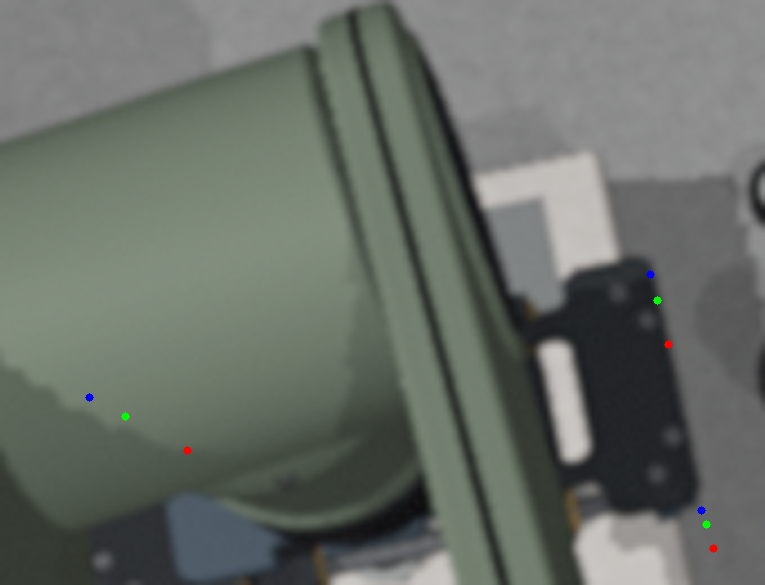

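View pics/scene3c.png

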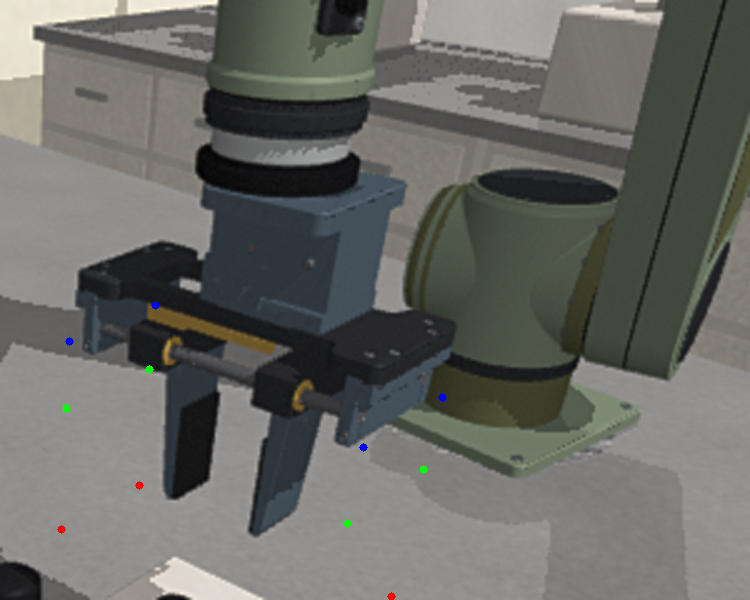

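```bash
python3 - <<'E'
from h import *
s=ctrl.state()['position'];R=np.array([[.988,.156,0],[-.156,.988,0],[0,0,1]])
for a,b in(((362,110),(294.4,238.2)),((404,97),(304.9,292.2)),((404,238),(999,999)) ):
    if b[0]>900: continue
    p,e=tri(a,b);print(p.round(4),e.round(4),(R@(p-s)).round(4))
E
```

```text
[0.6039 0.0826 0.2788] 0.0016 [ 0.0333 -0.0893  0.1558]
[0.5271 0.076  0.2807] 0.011 [-0.0436 -0.0838  0.1577]
```

```bash
python3 - <<'E'
from h import *
from scipy.optimize import least_squares
s=ctrl.state()['position'];R=np.array([[.988,.156,0],[-.156,.988,0],[0,0,1]])
pts=[((190,318),(.016,-.024)),((236,296),(-.016,-.024)),((300,362),(.016,.0375)),((348,332),(-.016,.0375))]
for (c,l) in pts:
    uv=np.array([340+c[0]/3.2,100+c[1]/3.2])
    z=[(proj('scene',s+R.T@[l[0],l[1],dz])-uv).round(1) for dz in(.02,.03,.035,.04)]
    print(z)
def res(v):
    return np.ravel([proj('scene',s+R.T@[l[0]+v[0],l[1]+v[1],v[2]])-np.array([340+c[0]/3.2,100+c[1]/3.2]) for c,l in pts])
r=least_squares(res,[0,0,.03]);print(r.x,r.fun.round(1))
E
```

```text
[array([-0.4, 11.5]), array([0.3, 5.5]), array([0.6, 2.4]), array([ 1. , -0.7])]
[array([-1.6, 10.4]), array([-0.8,  4.5]), array([-0.4,  1.5]), array([-0. , -1.5])]
[array([ 1.6, 14.3]), array([2.7, 8.1]), array([3.2, 5. ]), array([3.7, 1.8])]
[array([-0.5, 14.8]), array([0.6, 8.7]), array([1.2, 5.6]), array([1.8, 2.5])]
[-0.03017552 -0.02047414  0.02004385] [ 0.9 -1.  -0.9 -1.4  1.3  0.5 -1.4  1.7]
```

The pictures put the fingertips about 40 mm above the reported TCP, so I'll descend in stages, checking pictures and force.

>>> {"api": "jog_arm", "payload": {
  "deltas": "4.85 0 1 -0.2 0; 4.85 0 2.5 -0.3 0; 4.85 0 3.5 -0.3 0; 4.85 0 3.5 -0.3 0"
}}

```text
clock: 3.1
position: [0.5548, 0.1685, 0.0852]
eef_rot: [0.057, -0.705, 0.705, -0.054]
force: [-1.2, 0.5, -0.3]
opening: 0.0483
```

```bash
cat >look.py <<'E'
from h import *
import sys
f=ctrl.grab_frame('scene');f=cv2.cvtColor(f,cv2.COLOR_RGB2BGR);s=ctrl.state()
print({k:s[k] for k in('clock','position','force','opening')})
g=cv2.resize(f[100:280,340:500],None,fx=4,fy=4,interpolation=cv2.INTER_CUBIC)
cv2.imwrite(sys.argv[1],cv2.resize(g,None,fx=.8,fy=.8))
cv2.imwrite(sys.argv[1].replace('.png','_full.png'),f)
E
python3 look.py pics/s4.png
```

```text
{'clock': 3.15, 'position': array([0.55561266, 0.16863231, 0.0861438 ]), 'force': array([-0.08721795,  0.12977869,  0.19294077]), 'opening': 0.048483258743547274}
```

View pics/s4.png

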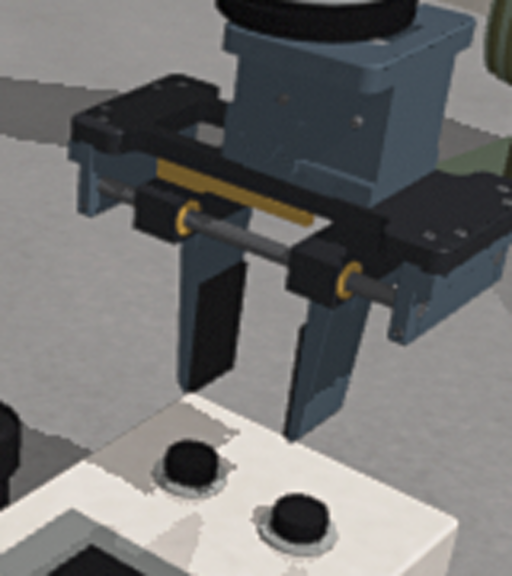

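>>> {"api": "jog_arm", "payload": {
  "deltas": "4.85 -0.1 1 0 0; 4.85 -0.1 2 0 0; 4.85 -0.1 2.4 0 0; 4.85 -0.1 2.4 0 0"
}}

```text
clock: 3.55
position: [0.5565, 0.1688, 0.062]
eef_rot: [0.056, -0.705, 0.705, -0.055]
force: [0.4, -0.7, -0.1]
opening: 0.0487
```

```bash
python3 look.py pics/s5.png
```

```text
{'clock': 3.6, 'position': array([0.55695929, 0.16887594, 0.06257839]), 'force': array([-0.14843305,  0.11962226,  0.38596767]), 'opening': 0.04870846998491764}
```

View pics/s5.png

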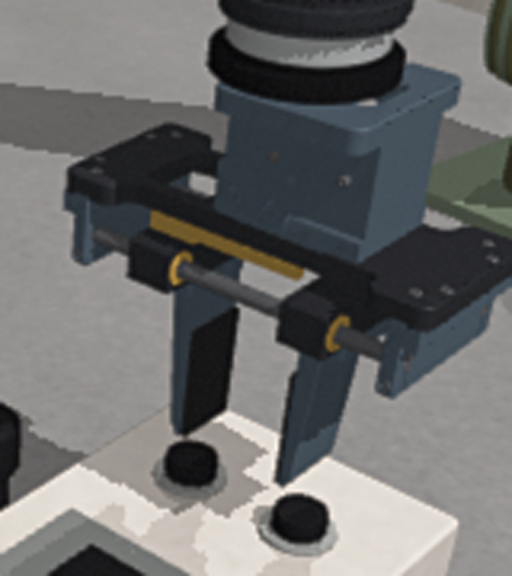

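>>> {"api": "jog_arm", "payload": {
  "deltas": "4.85 0 0.7 0 0; 4.85 0 1.2 0 0; 4.85 0 1.2 0 0"
}}

```text
clock: 3.9
position: [0.5565, 0.1688, 0.0501]
eef_rot: [0.056, -0.705, 0.705, -0.055]
force: [0.0, -0.6, 0.1]
opening: 0.0487
```

```bash
python3 look.py pics/s6.png
```

```text
{'clock': 3.95, 'position': array([0.55686758, 0.16887615, 0.05054425]), 'force': array([-0.51869081, -0.11603197,  0.05351702]), 'opening': 0.0486073907005574}
```

View pics/s6.png

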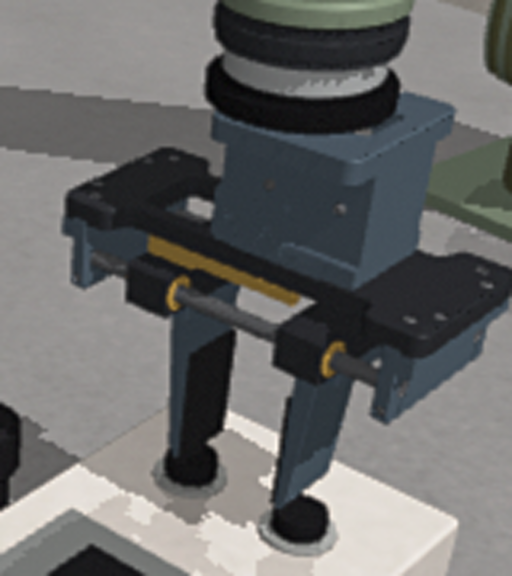

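>>> {"api": "jog_arm", "payload": {
  "deltas": "5.1 0 0 -0.1 0; 5.1 0 0.2 -0.1 0; 5.1 0 0.4 -0.1 0; 5.1 0 0.4 -0.1 0"
}}

```text
clock: 4.35
position: [0.5568, 0.1699, 0.0467]
eef_rot: [0.056, -0.705, 0.705, -0.055]
force: [-0.3, -0.8, 0.4]
opening: 0.0508
```

>>> {"api": "jog_arm", "payload": {
  "deltas": "5.1 0 0.2 0 0; 5.1 0 0.3 0 0; 5.1 0 0.3 0 0"
}}

```text
clock: 4.65
position: [0.5569, 0.1699, 0.0438]
eef_rot: [0.056, -0.705, 0.705, -0.055]
force: [0.7, -0.2, 0.1]
opening: 0.0512
```

```bash
python3 look.py pics/s7.png
```

```text
{'clock': 4.7, 'position': array([0.55697092, 0.16991768, 0.04390482]), 'force': array([ 0.88825845, -0.33637257,  0.1591306 ]), 'opening': 0.05082203526670496}
```

View pics/s7.png

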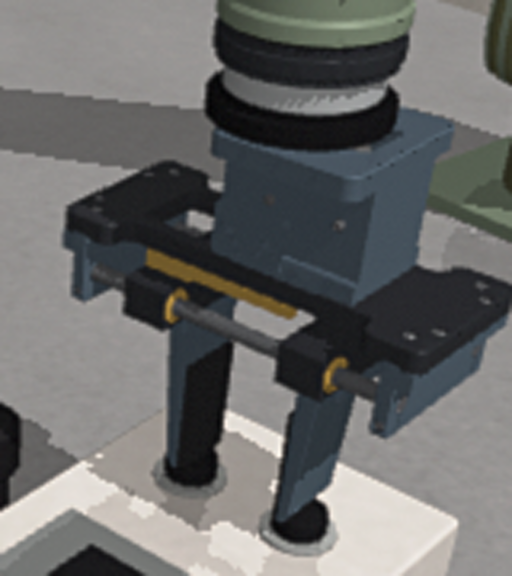

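>>> {"api": "jog_arm", "payload": {
  "deltas": "5.1 0 0.2 0 0; 5.1 0 0.3 0 0; 5.1 0 0.3 0 0"
}}

```text
clock: 5.0
position: [0.5574, 0.17, 0.0414]
eef_rot: [-0.055, 0.705, -0.705, 0.056]
force: [-0.5, -0.3, 3.1]
opening: 0.051
```

>>> {"api": "jog_arm", "payload": {
  "deltas": "5.1 0 0.3 0 0; 5.1 0 0.6 0 0; 5.1 0 0.7 0 0; 5.1 0 0.8 0 0; 5.1 0 0.8 0 0"
}}

```text
clock: 5.5
position: [0.5574, 0.17, 0.0344]
eef_rot: [-0.055, 0.705, -0.705, 0.056]
force: [-2.6, -0.8, 10.4]
opening: 0.0507
```

```bash
python3 look.py pics/s8.png
```

```text
{'clock': 5.55, 'position': array([0.55736614, 0.17006758, 0.03434879]), 'force': array([-2.60273596, -0.56755204,  9.54983799]), 'opening': 0.050919553265665336}
```

View pics/s8.png

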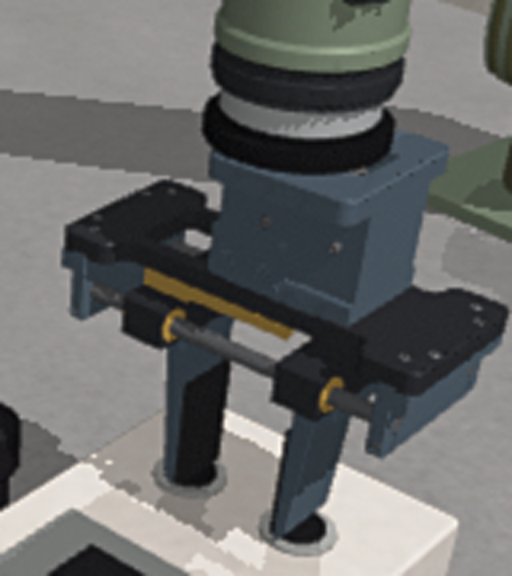

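View pics/s8_full.png

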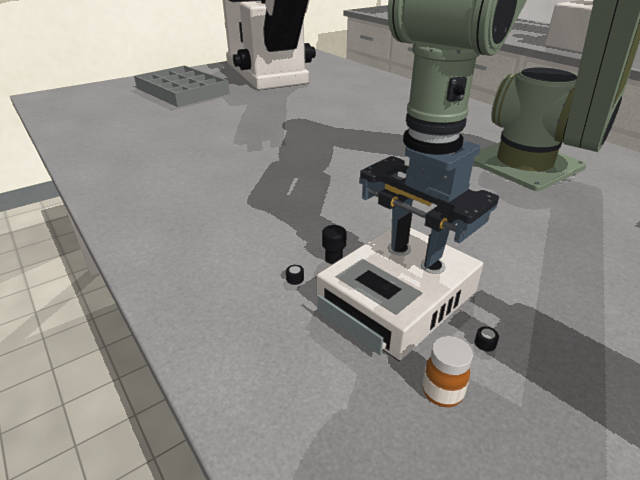

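>>> {"api": "jog_arm", "payload": {
  "deltas": "5.1 0 0.05 0 0; 5.1 0 0.1 0 0; 5.1 0 0.1 0 0; 5.1 0 0.1 0 0; 5.1 0 0.1 0 0; 5.1 0 0.1 0 0; 5.1 0 0.1 0 0; 5.1 0 0.1 0 0; 5.1 0 0.1 0 0; 5.1 0 0.1 0 0; 5.1 0 0.1 0 0; 5.1 0 0.1 0 0"
}}

```text
clock: 6.75
position: [0.5574, 0.17, 0.0343]
eef_rot: [-0.055, 0.705, -0.705, 0.056]
force: [-3.2, -1.2, 14.1]
opening: 0.0514
```

```bash
python3 look.py pics/s9.png
```

```text
{'clock': 6.8, 'position': array([0.55741922, 0.17007509, 0.03429332]), 'force': array([-3.38987963, -0.32173998, 14.71572419]), 'opening': 0.05064153027489039}
```

>>> {"api": "jog_arm", "payload": {
  "deltas": "5.1 0 0 0 0; 5.1 0 0 0 0; 5.1 0 0 0 0; 5.1 0 0 0 0; 5.1 0 0 0 0; 5.1 0 0 0 0; 5.1 0 0 0 0; 5.1 0 0 0 0; 5.1 0 0 0 0; 5.1 0 0 0 0; 5.1 0 0 0 0; 5.1 0 0 0 0"
}}

```text
clock: 8.0
position: [0.5574, 0.1701, 0.0343]
eef_rot: [-0.055, 0.705, -0.705, 0.056]
force: [-2.9, -0.2, 15.5]
opening: 0.0512
```

```bash
python3 look.py pics/s10.png
```

```text
{'clock': 8.05, 'position': array([0.55742729, 0.17004054, 0.03432208]), 'force': array([-3.31174116, -0.92517928, 14.33964381]), 'opening': 0.051124711998877755}
```

View pics/s10_full.png

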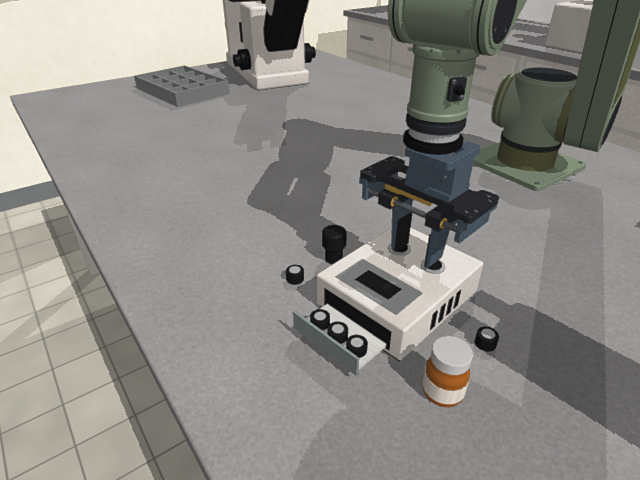

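```bash
python3 - <<'E'
from h import *
a=cv2.imread('pics/s9_full.png').astype(int);b=cv2.imread('pics/s10_full.png').astype(int)
print('tray diff s9-s10 px',(np.abs(a-b).max(2)>25)[280:400,270:400].sum())
m=np.array([.557,.1685,0]);xl=np.array([.988,.156,0]);yl=np.array([-.156,.988,0])
for ext in(.044,.060):
    c=m+(.035+.104+ext)*xl
    print(ext,[proj('scene',c+sg*.059*yl+[0,0,z]).round(1) for sg in(-1,1) for z in(.048,.016)])
g=cv2.resize(b[290:390,270:400].astype(np.uint8),None,fx=5,fy=5);cv2.imwrite('pics/tray.png',g)
E
```

```text
tray diff s9-s10 px 2156
0.044 [array([300.2, 305.5]), array([300.8, 322.1]), array([365. , 352.2]), array([363.7, 369.1])]
0.06 [array([291.6, 311.3]), array([292.5, 327.9]), array([356.4, 359.4]), array([355.3, 376.4])]
```

View pics/tray.png

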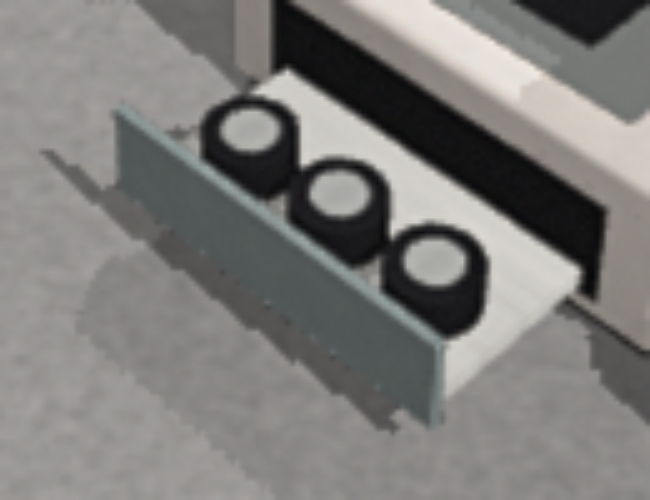

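The plate corners are at (293,311) and (357,375), which matches 60 mm out. I'll hold a bit longer to confirm the tray has stopped.

>>> {"api": "jog_arm", "payload": {
  "deltas": "5.1 0 0 0 0; 5.1 0 0 0 0; 5.1 0 0 0 0; 5.1 0 0 0 0; 5.1 0 0 0 0; 5.1 0 0 0 0; 5.1 0 0 0 0; 5.1 0 0 0 0; 5.1 0 0 0 0; 5.1 0 0 0 0"
}}

```text
clock: 9.05
position: [0.5574, 0.1701, 0.0343]
eef_rot: [-0.055, 0.705, -0.705, 0.056]
force: [-3.6, -0.8, 14.2]
opening: 0.0511
```

```bash
python3 look.py pics/s11.png;python3 - <<'E'
import cv2,numpy as np
a=cv2.imread('pics/s10_full.png').astype(int);b=cv2.imread('pics/s11_full.png').astype(int)
print((np.abs(a-b).max(2)>25)[280:400,270:400].sum())
E
```

```text
{'clock': 9.1, 'position': array([0.5574196 , 0.17007523, 0.03428146]), 'force': array([-4.67648771, -0.72857467, 13.92298723]), 'opening': 0.050955745743866056}
0
```

The tray has stopped, with no pixel change over 1 s. Releasing straight up.

>>> {"api": "jog_arm", "payload": {
  "deltas": "5.1 0 -0.5 0 0; 5.1 0 -1.5 0 0; 5.1 0 -3 0 0; 5.1 0 -5 0 0; 5.1 0 -8 0 0; 5.1 0 -11 0 0; 5.1 0 -13 0 0; 5.1 0 -14 0 0; 5.1 0 -14 0 0; 5.1 0 -14 0 0"
}}

```text
clock: 10.1
position: [0.5563, 0.1697, 0.1708]
eef_rot: [0.056, -0.705, 0.705, -0.055]
force: [-0.3, -0.3, -0.1]
opening: 0.0509
```

```bash
python3 look.py pics/s12.png
```

```text
{'clock': 10.15, 'position': array([0.55609444, 0.16970576, 0.1704569 ]), 'force': array([ 0.45736442,  0.18929557, -0.18412479]), 'opening': 0.05084839987514535}
```

View pics/s12_full.png

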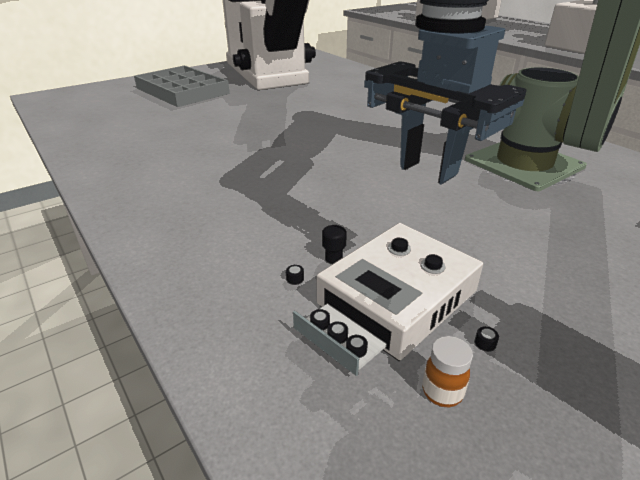

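The picture shows both buttons up at (400,244) and (433,262), the tray out, and every loose item where it was at the start.

```bash
python3 -c "
from plant import ctrl
print(ctrl.close_job())"
```

```text
the job is handed in; nothing more can be done
None
```

I pressed both buttons together to their hard stops, and the tray ran fully out and stayed out. I then released the buttons and lifted the gripper straight up, clear of the loader. The job was handed in at about 10.2 s, against the 29 s limit.

**Last checks:**
- **Press:** the force held at about 14 N, against 8 N for the two springs. The tool did not move when commanded 1 mm lower.
- **Tray:** the front plate's corners matched the 60 mm position within about a pixel. The tray area did not change over 1 s before release.
- **After release:** both buttons were back up, the force was near zero, and the specimens, jar and eyepiece looked unmoved by eye.

**Disagreements:**
- **Fingertip height:** the camera images put the fingertips about 37–40 mm above the reported TCP height. First contact came at a reported height of about 0.042 m instead of 0.079 m. I went down in small steps using the images and force, and I don't know the cause.
- **Finger spacing:** the images suggested the fingertips were slightly closer together than calculated, so I opened the fingers from 48.5 to 51 mm before pressing.

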